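# Put the soap dish back together

### The job

The steel soap dish on the shelf has been washed: lower its drain tray over the two pins of the dish, big hole over the thick pin, until it rests flush on both posts, and let go of it. Then lay the bar of soap flat on the tray between the pins and between the lips, lengthwise along the tray. Set both down gently rather than dropping or ramming them, and leave everything else where it is.

Things in the scene. Friction and masses are not known exactly. Their poses are not given: they have to be found in the camera images.
- shelf: Fixed narrow aluminium shelf, 220 (x) x 1140 (y) mm, its top 50 mm above the worktop and its front edge 500 mm ahead of the robot base axis. Origin: on the worktop under its centre
- dish: Steel soap dish fixed on the shelf: a pan 110 (x) x 190 (y) mm with rim 14 mm high; in it two posts 44 (x) x 28 (y) mm centred at y = +62 and -62 mm, tops 30 mm above the origin; on each an upright pin 16 mm tall, its last 4 mm tapered. Origin: centre of its underside, on the shelf top; long axis y, z up
- thick_pin (a point): Foot of the thick pin (16 mm diameter), on top of the post at dish y = +62 mm, 30 mm above the dish's origin
- thin_pin (a point): Foot of the thin pin (10 mm diameter), on top of the post at dish y = -62 mm, 30 mm above the dish's origin
- tray: Loose flat steel drain tray, 62 (x) x 160 (y) mm, about 220 g, right way up on the worktop at the left or right: a plate 5 mm thick with a 3 mm lip along each long side, 11 mm high over all, 56 mm between lips. Round holes at y = +62 mm (19 mm wide) and -62 mm (13 mm wide). Grip it across its width at mid-length. Origin: centre of its underside; long axis y, z up
- big_hole (a point): Centre of the tray's 19 mm hole (tray y = +62 mm) at the tray's underside
- small_hole (a point): Centre of the tray's 13 mm hole (tray y = -62 mm) at the tray's underside
- soap: Cream bar of soap with rounded edges, 42 (x) x 85 (y) x 38 (z) mm, about 130 g, lying on the worktop on the other side from the tray. Origin: centre of its underside; long axis y, z up
- lid: Steel lid of the soap dish, not needed here: 166 (x) x 84 (y) x 22 mm, lying on the worktop between tray and soap. Origin: centre of its underside
- mug: Teal mug, 80 mm across, 90 mm high, handle at its +y, on the left part of the shelf. Origin: centre of its underside
- jar: Small glass jar with steel cap, 64 mm across, 85 mm high, at the left end of the shelf. Origin: centre of its underside
- tumbler: Steel tumbler, 72 mm across, 100 mm high, on the worktop at the right. Origin: centre of its underside
- ladle: Red plastic ladle, bowl 76 mm across and 26 mm high, handle 200 mm to its -x, on the worktop at the left. Origin: under the centre of the bowl
- hairbrush: Black hairbrush, 205 mm long (along y) and 58 mm wide, held in a steel spring clip fixed on the right part of the shelf, 51 mm high over all. Origin: centre of its underside, on the shelf top
Mind the look-alikes: they are no part of the job. There is more than one size of the soap; the job needs the middle-sized.

How it is judged:
By the outcome, as a careful person would: the job done as asked, in the order asked, and still so for the second after the job is handed in, with the robot touching nothing.
It also fails if it takes over 56 s, if anything falls off the work surface, if the arm or the gripper's body presses on something with over 40 N, if the wrist force passes 120 N, or if a joint passes its speed limit or range.

### The arm

A 6-joint arm with a two-finger parallel gripper is mounted at the origin on the work surface. World frame = base frame: x ahead of the robot, y to its left, z up, the work surface at z = 0. Lengths are in m, angles in rad, forces in N, time in s.
With the tool pointing down it reaches from about 0.4 to 0.925 m from the base axis. Payload 12.5 kg.
Tool frame: the origin (TCP) lies between the finger pads; the fingertips stand 19 mm ahead of it and the grasp point (between the pads) is the TCP; z points along the fingers, y is the line along which they close (so a half turn about z gives the same grasp; the last joint's range is limited). The gripper opens to 95 mm and grips with 3 to 60 N. Pads are 20 mm wide; open, the fingers measure 119 mm over their backs; the gripper's body (75 mm by 180 mm) begins 59 mm behind the grasp point.
Start: joints at [1.173, 0.491, 1.559, -0, 1.092, -0.106], TCP at [0.18, 0.599, 0.234] pointing down, gripper open.
Joint ranges: [-3.1, 3.1], [-0.84, 2.19], [0.05, 2.79], [-1.13, 4.28], [0.06, 2.93], [-2.69, 2.69]. Speed limits (rad/s): [2.22, 2.22, 2.79, 3.14, 3.14, 3.14].

### API

Orientations are given as a unit quaternion [w, x, y, z].
In Python, from station import monitor, optics, arm gives the robot as it stands.
- The arm moves only by the tool play_rows, never from a script. Its argument "series" is a list that holds one entry, the list of rows, each a list of 6 numbers: the shift along the tool's x, y, z in units of 12 cm (1.0 is 12 cm), then the turn, a rotation vector about the tool's x, y, z in units of 2 pi rad (1.0 is 2 pi rad). A call has 1 to 8 rows; each row is the pose to reach, as a shift and turn from the pose commanded when the call began, along the tool's axes at that moment, turning the shorter way round; what a row does not reach only later rows make up. A row lasts 1/12 s, in which the tool goes at most 41.7 mm and 7.16 degrees, less where a joint would pass 70% of its speed; a pose out of reach is approached as far as the arm can. A call with a number of a shift or a turn outside -1 to 1 is refused whole. A call with a gripper value outside its range is refused whole. "grip" is the opening, from -1 (shut) to 1 (fully open), set as the call begins (left out, the last holds). The fingers move at their own pace and stop on an object; "force" is the grip in N (left out, the last holds). Time passes only in rows, so rows that repeat a pose let the fingers close. It gives the time, the measured TCP pose, the force, the opening and the grip force at its end, in the units of the state.
- monitor.observe(): the state, without advancing time (a new reading comes with each control period).
- optics.camera(name): name is "side" or "top"; returns the picture (384x512x3 uint8, blue, green, red); there is no depth.
- optics.camera_model(name): a dict with "fx", "fy", "cx", "cy" (pixels), "position" and "attitude" of the camera in the world. Camera axes: x right, y up, looking along -z (the intrinsics and any distortion apply to the point x, -y, -z); pixel columns grow to the right and rows downward; lengths in m; the calibration is good to about 2 mm. A picture is of the moment at which its call begins. camera_model takes no time and is no camera call.
- arm.sign_off(): hands the job in; it is judged then, once.
The state is a dict: "time_s": time; "qpos": joint angles; "joint_vel": joint speeds; "tau": joint torques, N m; "position": TCP position; "eef_rot": TCP orientation; "ft_force": force on the tool from outside, world axes, zero at the start; "wrist_torque": the same for the moment, N m; "width": finger opening in m; "grasp_force": force on a finger pad.
Only numpy, scipy, OpenCV 4.12 (cv2) and the standard library are available. Lean on these libraries where they do the work, as an engineer would, in place of code of your own. Each camera call takes 0.05 s, during which the arm holds its last target. There are 200 camera calls.

## Working session

There is one attempt and no reset: what is moved stays moved. The work goes in short steps, Python scripts to look and compute and a tool call to move; the robot and the scene stay as the last step left them, time stands still between calls to the robot, and variables do not carry over. Pictures are saved under pics/ and viewed, at most 10 in all, crops included, and the job is handed in when it is done.

Besides the shell and the picture viewer there is one more tool, called after "Request:" as name(argument=value, ...), one argument or row to a line, values as JSON. play_rows: Moves the arm, as the interface text tells. Its arguments: {"type":"object","properties":{"series":{"type":"array","items":{"type":"array","items":{"type":"array","items":{"type":"number","minimum":-1,"maximum":1}}}},"grip":{"type":"number"},"force":{"type":"number"}},"required":["series"]}

```bash
mkdir -p pics
cat > h.py <<'E'
import numpy as np, cv2
from scipy.spatial.transform import Rotation as R
from station import monitor, optics, arm
def rot(q): return R.from_quat([q[1],q[2],q[3],q[0]])
def ray(m,u,v):
    d=np.array([(u-m['cx'])/m['fx'],-(v-m['cy'])/m['fy'],-1.0])
    return np.array(m['position']),rot(m['attitude']).apply(d)
def plane(m,u,v,z):
    p,d=ray(m,u,v); return p+d*(z-p[2])/d[2]
def proj(m,P):
    c=rot(m['attitude']).inv().apply(np.array(P)-m['position'])
    return m['cx']+m['fx']*c[0]/-c[2], m['cy']-m['fy']*c[1]/-c[2]
def tri(m1,a,m2,b):
    p,d=ray(m1,*a);q,e=ray(m2,*b)
    s=np.linalg.lstsq(np.c_[d,-e],q-p,rcond=None)[0]
    A,B=p+d*s[0],q+e*s[1]
    return (A+B)/2,np.linalg.norm(A-B)
E
python3 - <<'E'
from h import *
for n in("top","side"):
    cv2.imwrite(f"pics/{n}0.png",optics.camera(n)); print(n,optics.camera_model(n))
print(monitor.observe())
E
```

```text
top {'fx': 418.17887863358806, 'fy': 418.17887863358806, 'cx': 259.12178409049835, 'cy': 190.94927309460272, 'position': array([ 0.29158453, -0.00454691,  1.38340543]), 'attitude': array([ 0.70651795,  0.0436234 , -0.03817736, -0.70531686])}
side {'fx': 359.92272796874124, 'fy': 359.92272796874124, 'cx': 257.18831884045517, 'cy': 193.66061874720327, 'position': array([ 0.06490551, -0.77401517,  0.68632074]), 'attitude': array([ 0.86755228,  0.43911752, -0.10580275, -0.2081697 ])}
{'time_s': 0.1, 'qpos': array([ 1.17341163e+00,  4.91514473e-01,  1.55938196e+00,  8.38823207e-06,
        1.09168312e+00, -1.05577527e-01]), 'joint_vel': array([ 2.04880007e-03,  9.36940935e-04, -9.64933915e-05,  5.36263262e-04,
        2.14980994e-04,  7.84673948e-04]), 'tau': array([ 3.49224727e-03, -6.13628197e+01, -2.58608615e+01,  6.94485102e-02,
        4.69749235e-02, -5.45788055e-05]), 'position': array([0.17969203, 0.59841539, 0.23311298]), 'eef_rot': array([-1.26393375e-04,  1.45388372e-01,  9.89374539e-01, -4.77002627e-04]), 'ft_force': array([ 0.22222224, -0.31236961, -0.18955129]), 'wrist_torque': array([ 0.0245677, -0.0115976,  0.0072666]), 'grasp_force': 0.0, 'width': 0.09518581682649169}
```

View pics/top0.png

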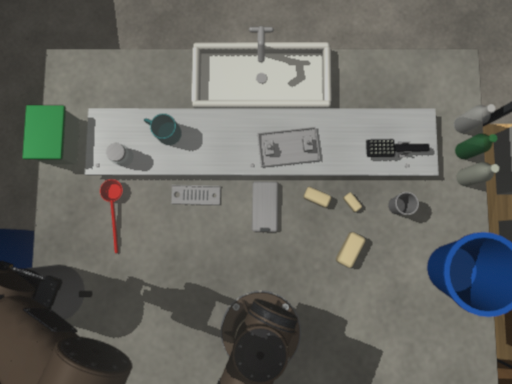

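View pics/side0.png

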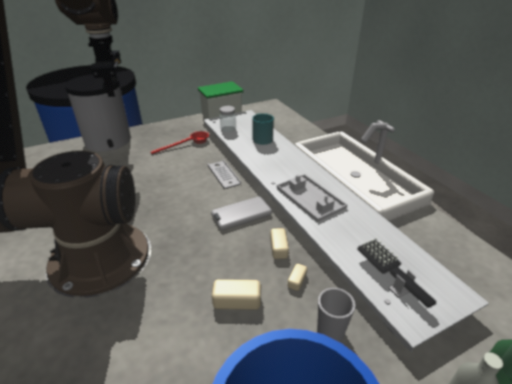

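The top view shows the tray at (196,194), the dish at (290,147), the lid at (265,206), and the mug, jar and ladle at the left. There are three soaps: A (318,197), B (353,202, small) and C (351,250, large). A fits "middle-sized", so I'll confirm it in a crop and measure.

Run:
```python
from h import *
t=cv2.imread("pics/top0.png"); s=cv2.imread("pics/side0.png")
mt,ms=optics.camera_model("top"),optics.camera_model("side")
cv2.imwrite("pics/c1.png",cv2.resize(t[120:275,165:370],None,fx=3.8,fy=3.8,interpolation=cv2.INTER_CUBIC))
a=cv2.resize(s[155:225,200:350],None,fx=5,fy=5,interpolation=cv2.INTER_CUBIC)
cv2.imwrite("pics/c2.png",a)
for n,im,m in(("top",t,mt),("side",s,ms)):
    b,g,r=[im[...,i].astype(int) for i in range(3)]
    mask=((r-b>30)&(r>120)&(g-b>20)).astype(np.uint8)
    cs,_=cv2.findContours(mask,0,2)
    for c in cs:
        if cv2.contourArea(c)<60: continue
        (x,y),wh,an=cv2.minAreaRect(c); P=plane(m,x,y,.038 if n=="top" else .02)
        bx=cv2.boxPoints(((x,y),wh,an)); W=np.array([plane(m,*q,.03) for q in bx])
        print(n,np.round((x,y),1),np.round(wh,1),round(an,1),P.round(3), [np.linalg.norm(W[i]-W[i+1]).round(3) for i in(0,1)],[np.degrees(np.arctan2(*(W[i+1]-W[i])[[1,0]])).round(1) for i in (0,1)])
```

```text
top [350.2 249.1] [17.4 33.1] 26.6 [ 0.262 -0.284  0.038] [np.float64(0.106), np.float64(0.055)] [np.float64(-27.6), np.float64(-116.7)]
top [352.2 201.6] [19.1  9.4] 50.7 [ 0.414 -0.294  0.038] [np.float64(0.031), np.float64(0.061)] [np.float64(-51.0), np.float64(-141.7)]
top [316.8 196.3] [25.6 12.1] 23.2 [ 0.431 -0.18   0.038] [np.float64(0.04), np.float64(0.083)] [np.float64(-23.5), np.float64(-113.4)]
side [235.5 289. ] [20. 47.] 90.0 [ 0.265 -0.273  0.02 ] [np.float64(0.109), np.float64(0.056)] [np.float64(-27.0), np.float64(-117.2)]
side [297.1 273.8] [12.5 21. ] 26.6 [ 0.415 -0.299  0.02 ] [np.float64(0.065), np.float64(0.031)] [np.float64(38.3), np.float64(-62.5)]
side [279. 239.] [22. 16.] 90.0 [ 0.436 -0.175  0.02 ] [np.float64(0.044), np.float64(0.084)] [np.float64(-27.0), np.float64(-120.8)]
```

View pics/c1.png

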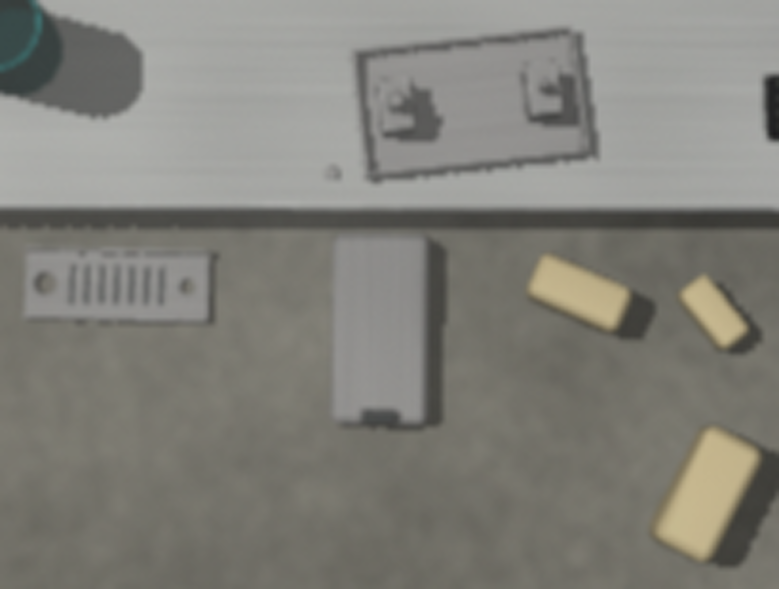

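View pics/c2.png

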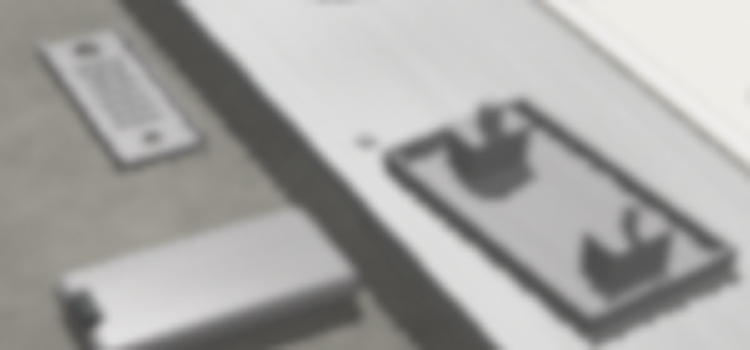

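The crops confirm soap A, 40x83 mm against 42x85, as the middle one (B is 31x61, C is 55x106). The thick pin and the big hole are both on the left (+y) side. Next come precise measurements of the tray and dish.

Run:
```python
from h import *
t=cv2.imread("pics/top0.png"); s=cv2.imread("pics/side0.png")
mt,ms=optics.camera_model("top"),optics.camera_model("side")
def crop(im,x0,y0,x1,y1,k): return cv2.resize(im[y0:y1,x0:x1],None,fx=k,fy=k,interpolation=cv2.INTER_CUBIC)
K=8
def full(p,x0,y0): return (np.array(p)+.5)/K-.5+[x0,y0]
for n,im,m,(x0,y0,x1,y1) in(("top",t,mt,(164,180,228,212)),("side",s,ms,(202,156,246,194))):
    g=cv2.cvtColor(crop(im,x0,y0,x1,y1,K),6)
    th=cv2.threshold(g,0,255,cv2.THRESH_OTSU); mask=th[1]
    cs,h=cv2.findContours(mask,cv2.RETR_CCOMP,2)
    big=max((c for i,c in enumerate(cs) if h[0][i][3]<0 and c[:,0,0].min()>2 and c[:,0,0].max()<g.shape[1]-3),key=cv2.contourArea)
    r=cv2.minAreaRect(big); q=full(cv2.boxPoints(r),x0,y0)
    print(n,th[0],"box",q.round(1).tolist(), full(r[0],x0,y0))
    if n=="top":
        W=np.array([plane(m,*p,.011) for p in q]);print(W.round(4).tolist(),W.mean(0))
    for c in cs:
        a=cv2.contourArea(c)/K/K
        M=cv2.moments(c)
        if 2<a<60: print(" blob",round(a,1),full((M['m10']/M['m00'],M['m01']/M['m00']),x0,y0).round(2),cv2.minAreaRect(c)[1])
a=crop(t,255,122,325,172,8); b=crop(s,272,170,352,224,6)
cv2.imwrite("pics/c3.png",a)
cv2.imwrite("pics/c4.png",crop(s,272,170,352,224,8))
```

```text
top 128.0 box [[170.7, 202.7], [171.3, 183.9], [219.3, 185.3], [218.7, 204.1]] [195.02070045 193.98073196]
[[0.4118, 0.2977, 0.011], [0.4744, 0.2975, 0.011], [0.4699, 0.1381, 0.011], [0.4074, 0.1391, 0.011]] [0.44087524 0.2181106  0.011     ]
 blob 14.6 [213.44 194.89] (35.96845626831055, 33.747127532958984)
 blob 32.7 [176.07 194.03] (50.91168975830078, 51.61879348754883)
 blob 20.2 [207.   194.86] (18.646121978759766, 81.11759948730469)
 blob 20.7 [203.11 194.63] (19.27494239807129, 81.22119140625)
 blob 20.9 [199.17 194.55] (19.491867065429688, 81.1421127319336)
 blob 20.9 [195.23 194.64] (19.744213104248047, 83.21346282958984)
 blob 21.3 [191.33 194.51] (19.57330322265625, 81.11961364746094)
 blob 21.5 [187.39 194.61] (19.664278030395508, 84.17269897460938)
 blob 21.6 [183.49 194.47] (19.167713165283203, 85.29632568359375)
 blob 6.6 [193.19 186.22] (33.0, 15.0)Traceback (most recent call last):
  File "<stdin>", line 11, in <module>
ValueError: max() iterable argument is empty
```

Run:
```python
from h import *
t=cv2.imread("pics/top0.png"); s=cv2.imread("pics/side0.png")
mt,ms=optics.camera_model("top"),optics.camera_model("side")
def crop(im,x0,y0,x1,y1,k): return cv2.resize(im[y0:y1,x0:x1],None,fx=k,fy=k,interpolation=cv2.INTER_CUBIC)
for a,b in(((176.07,194.03),(217.2,164.3)),((213.44,194.89),(230,182)),((316.8,196.3),(279,232))):
    print(tri(mt,a,ms,b), plane(mt,*a,.005))
K=8
x0,y0=255,122
c=crop(t,255,122,325,172,K); g=cv2.cvtColor(c,6)
# rim (dark outline)
mask=(g<105).astype(np.uint8); cs,_=cv2.findContours(mask,0,2); b=max(cs,key=cv2.contourArea)
r=cv2.minAreaRect(b); q=(cv2.boxPoints(r)+.5)/K-.5+[x0,y0]
W=np.array([plane(mt,*p,.06) for p in q]); print(q.round(1).tolist(),W.round(4).tolist(),W.mean(0))
cv2.imwrite("pics/c3.png",cv2.convertScaleAbs(c,alpha=1.3)); cv2.imwrite("pics/c4.png",cv2.convertScaleAbs(crop(s,272,170,352,224,8),alpha=1.3))
```

```text
(array([0.44170708, 0.28290543, 0.00074499]), np.float64(0.00010069736919161814)) [0.44119726 0.28203618 0.005     ]
(array([4.38540732e-01, 1.58512157e-01, 2.18639214e-04]), np.float64(0.0009696340278768734)) [0.43849074 0.15779178 0.005     ]
(array([ 0.43077026, -0.17927421,  0.05105316]), np.float64(0.0027941568797680205)) [ 0.43425309 -0.18470471  0.005     ]
[[265.4, 155.3], [269.7, 141.4], [282.5, 145.4], [278.2, 159.3]] [[0.5608, -0.014, 0.06], [0.6066, -0.0278, 0.06], [0.5936, -0.0693, 0.06], [0.5479, -0.0553, 0.06]] [ 0.57723171 -0.04161416  0.06      ]
```

View pics/c3.png

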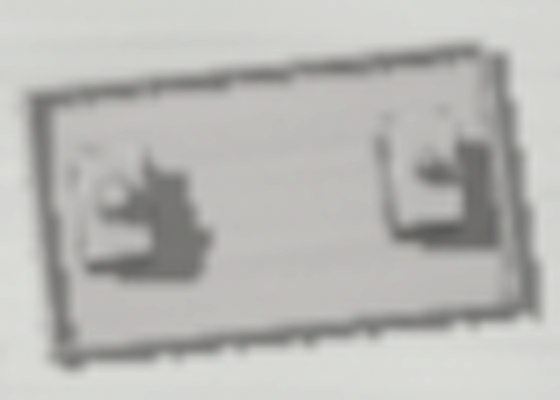

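View pics/c4.png

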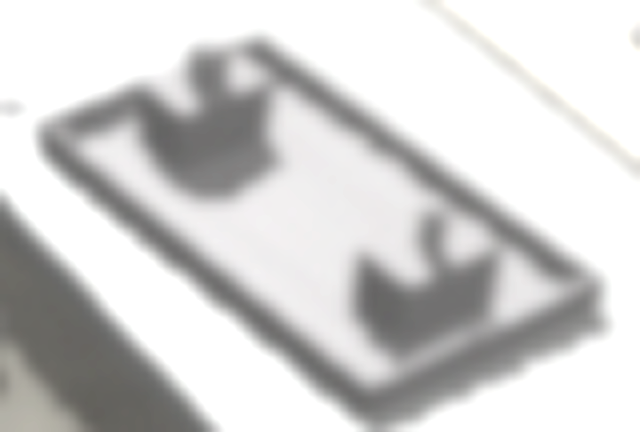

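```bash
cat >> h.py <<'E'
def up(p,x0,y0,K=8): return (np.array(p)+.5)/K-.5+[x0,y0]
E
python3 - <<'E'
from h import *
mt,ms=optics.camera_model("top"),optics.camera_model("side")
T=lambda *p: up(p,255,122); S=lambda *p: up(p,272,170)
c=[plane(mt,*T(60,364),.05),plane(mt,*T(537,317),.05),plane(mt,*T(503,46),.064),plane(mt,*T(28,90),.064)]
c=np.array(c);print(c.round(4),c.mean(0))
for i in range(4):
    d=c[(i+1)%4]-c[i];print(np.linalg.norm(d[:2]).round(4),np.degrees(np.arctan2(d[1],d[0])).round(1))
s=[plane(ms,*S(40,140),.064),plane(ms,*S(372,395),.064),plane(ms,*S(600,283),.064),plane(ms,*S(258,38),.064)]
s=np.array(s);print("side",s.round(4),s.mean(0))
a=tri(mt,T(117,190),ms,S(209,54));b=tri(mt,T(432,163),ms,S(436,220));print(a,b)
for p in((117,190),(432,163)):print(plane(mt,*T(*p),.096))
for p in((209,54),(436,220)):print(plane(ms,*S(*p),.096))
print(plane(mt,*T(112,205),.08),plane(mt,*T(422,172),.08))
d=a[0]-b[0];print(np.linalg.norm(d),np.degrees(np.arctan2(-d[0],d[1])),(a[0]+b[0])/2)
E
```

```text
[[ 0.5243 -0.0034  0.05  ]
 [ 0.5437 -0.1962  0.05  ]
 [ 0.6522 -0.1821  0.064 ]
 [ 0.634   0.0096  0.064 ]] [ 0.58854742 -0.09303127  0.057     ]
0.1937 -84.3
0.1093 7.4
0.1926 95.4
0.1104 -173.2
side [[ 0.517  -0.0159  0.064 ]
 [ 0.5431 -0.1943  0.064 ]
 [ 0.6491 -0.1804  0.064 ]
 [ 0.6279  0.0058  0.064 ]] [ 0.58426859 -0.0961946   0.064     ]
(array([ 0.58580618, -0.02511031,  0.08773672]), np.float64(0.0034478949866923424)) (array([ 0.59785948, -0.15003265,  0.08874671]), np.float64(0.0004863493125522018))
[ 0.58550733 -0.02573906  0.096     ]
[ 0.59636166 -0.14933968  0.096     ]
[ 0.57682496 -0.03514023  0.096     ]
[ 0.59113411 -0.15755546  0.096     ]
[ 0.58308715 -0.02401384  0.08      ] [ 0.59649964 -0.14712891  0.08      ]
0.12550654494636285 5.511198535678351 [ 0.59183283 -0.08757148  0.08824172]
```

The tops of the pins are at c3 (117,190) and (432,163). The dish comes out at about (0.590,-0.087) with yaw 5.5°, and the tray at about (0.440,0.219) with yaw -1.3°. The dark bands along the rim are shadows, which explains the outline bias. Next I'll work out the moves.

```bash
cat > go.py <<'E'
import sys; from h import *
# usage: go.py x y z yaw(deg of object; closing across it, tool x = 90+yaw)
x,y,z,yaw=map(float,sys.argv[1:5]); o=monitor.observe()
Rc=rot(o['eef_rot']); a=np.radians(90+yaw); X=np.array([np.cos(a),np.sin(a),0]); Z=np.array([0,0,-1.])
Rt=R.from_matrix(np.c_[X,np.cross(Z,X),Z])
print(o['time_s'],'pos',o['position'].round(4),'F',o['ft_force'].round(1),'w',round(o['width'],4),round(o['grasp_force'],1))
print('shift',(Rc.inv().apply(np.array([x,y,z])-o['position'])/.12).round(4),'turn',((Rc.inv()*Rt).as_rotvec()/2/np.pi).round(4))
E
python3 go.py .440 .219 .12 -1.3
```

```text
0.1 pos [0.1797 0.5984 0.2331] F [ 0.2 -0.3 -0.2] w 0.0952 0.0
shift [-2.9872 -2.4031  0.9446] turn [-1.000e-04  1.000e-04  2.072e-01]
```

Request:
play_rows(
  series=[
    [[-0.17,-0.13,0.03,0,0,0.017],[-0.34,-0.27,0.06,0,0,0.034],[-0.51,-0.4,0.1,0,0,0.051],[-0.68,-0.53,0.13,0,0,0.068],[-0.84,-0.67,0.16,0,0,0.085],[-1,-0.8,0.2,0,0,0.1]],
  ],
  grip=0.58,
  force=25,
)

```text
time_s: 0.6
position: [0.2675, 0.4709, 0.2094]
eef_rot: [-0.0, 0.446, 0.895, -0.0]
ft_force: [0.3, 0.7, -0.2]
width: 0.0752
grasp_force: 0.0
```

```bash
python3 go.py .440 .219 .12 -1.3
```

```text
0.6 pos [0.2675 0.4709 0.2094] F [ 0.3  0.7 -0.2] w 0.0752 0.0
shift [-2.5416 -0.1142  0.7451] turn [-0.      0.      0.1063]
```

Request:
play_rows(
  series=[
    [[-0.17,0,0.05,0,0,0.018],[-0.34,0,0.1,0,0,0.036],[-0.51,-0.02,0.15,0,0,0.054],[-0.68,-0.03,0.2,0,0,0.072],[-0.84,-0.04,0.25,0,0,0.09],[-1,-0.05,0.3,0,0,0.106]],
  ],
)

```text
time_s: 1.1
position: [0.3354, 0.3721, 0.1732]
eef_rot: [-0.0, 0.715, 0.7, -0.0]
ft_force: [1.0, 0.3, 0.9]
width: 0.0751
grasp_force: 0.0
```

```bash
python3 go.py .440 .219 .12 -1.3
```

```text
1.1 pos [0.3354 0.3721 0.1732] F [1.  0.3 0.9] w 0.0751 0.0
shift [-1.257   0.8989  0.4436] turn [-0.      0.      0.0002]
```

Request:
play_rows(
  series=[
    [[-0.2,0.18,0.05,0,0,0],[-0.4,0.36,0.1,0,0,0],[-0.6,0.54,0.15,0,0,0],[-0.8,0.72,0.2,0,0,0],[-1,0.9,0.25,0,0,0]],
  ],
)

```text
time_s: 1.52
position: [0.4419, 0.25, 0.1432]
eef_rot: [-0.0, 0.712, 0.702, -0.0]
ft_force: [0.2, 1.0, 0.5]
width: 0.0748
grasp_force: 0.0
```

Request:
play_rows(
  series=[
    [[-0.13,0,0.1,0,0,0],[-0.24,0,0.25,0,0,0],[-0.257,0,0.45,0,0,0],[-0.257,0,0.65,0,0,0],[-0.257,0,0.75,0,0,0],[-0.257,0,0.78,0,0,0],[-0.257,0,0.78,0,0,0]],
  ],
)

```text
time_s: 2.1
position: [0.4403, 0.2204, 0.0492]
eef_rot: [-0.0, 0.713, 0.702, -0.001]
ft_force: [0.1, 0.5, 0.5]
width: 0.0749
grasp_force: 0.0
```

```bash
python3 go.py .440 .219 .0205 -1.3
```

```text
2.1 pos [0.4403 0.2204 0.0492] F [0.1 0.5 0.5] w 0.0749 0.0
shift [-0.0116 -0.0021  0.2395] turn [-0.0003  0.0001  0.0012]
```

Request:
play_rows(
  series=[
    [[-0.01,0,0.08,0,0,0.001],[-0.01,0,0.15,0,0,0.001],[-0.01,0,0.2,0,0,0.001],[-0.01,0,0.23,0,0,0.001],[-0.01,0,0.237,0,0,0.001],[-0.01,0,0.237,0,0,0.001]],
  ],
)

```text
time_s: 2.6
position: [0.4406, 0.2194, 0.0214]
eef_rot: [-0.0, 0.715, 0.699, -0.0]
ft_force: [-0.0, 0.1, -0.8]
width: 0.075
grasp_force: 0.0
```

Request:
play_rows(
  series=[
    [[0,0,0,0,0,0],[0,0,0,0,0,0],[0,0,0,0,0,0],[0,0,0,0,0,0],[0,0,0,0,0,0],[0,0,0,0,0,0],[0,0,0,0,0,0]],
  ],
  grip=0.1,
  force=25,
)

```text
time_s: 3.18
position: [0.4406, 0.2194, 0.0218]
eef_rot: [-0.0, 0.715, 0.699, 0.0]
ft_force: [-1.3, -0.4, 5.8]
width: 0.0617
grasp_force: 25.0
```

Request:
play_rows(
  series=[
    [[0,0,-0.05,0,0,0],[0,0,-0.15,0,0,0],[0,0,-0.3,0,0,0],[0,0,-0.5,0,0,0],[0,0,-0.75,0,0,0],[0,0,-0.95,0,0,0],[0,0,-1,0,0,0]],
  ],
)

```text
time_s: 3.77
position: [0.4417, 0.2197, 0.1449]
eef_rot: [0.001, 0.715, 0.699, 0.002]
ft_force: [1.6, -0.3, -1.9]
width: 0.0617
grasp_force: 25.0
```

```bash
python3 go.py .590 -.087 .14 5.5
```

```text
3.7667 pos [0.4417 0.2197 0.1449] F [ 1.6 -0.3 -1.9] w 0.0617 25.0
shift [-2.5291  1.2905  0.0426] turn [ 0.0008 -0.0002 -0.0187]
```

Request:
play_rows(
  series=[
    [[-0.06,0.03,0,0,0,0],[-0.2,0.1,0,0,0,0],[-0.4,0.2,0,0,0,0],[-0.6,0.3,0,0,0,0],[-0.8,0.4,0,0,0,0],[-1,0.5,0,0,0,0]],
  ],
)

```text
time_s: 4.27
position: [0.4979, 0.0963, 0.1398]
eef_rot: [-0.001, 0.715, 0.699, -0.001]
ft_force: [0.3, -0.1, -2.2]
width: 0.0613
grasp_force: 25.0
```

Request:
play_rows(
  series=[
    [[-0.2,0.1,0,0,0,0],[-0.4,0.2,0,0,0,0],[-0.6,0.3,0,0,0,0],[-0.8,0.4,0,0,0,0],[-1,0.5,0,0,0,0]],
  ],
)

```text
time_s: 4.68
position: [0.5552, -0.0251, 0.1395]
eef_rot: [-0.001, 0.715, 0.699, -0.001]
ft_force: [0.3, 1.2, -2.8]
width: 0.0618
grasp_force: 25.0
```

Request:
play_rows(
  series=[
    [[-0.15,0.08,0,0,0,-0.005],[-0.3,0.16,0,0,0,-0.01],[-0.42,0.23,0,0,0,-0.015],[-0.5,0.27,0,0,0,-0.0187],[-0.53,0.29,0.04,0,0,-0.0187],[-0.53,0.29,0.04,0,0,-0.0187],[-0.53,0.29,0.04,0,0,-0.0187]],
  ],
)

```text
time_s: 5.27
position: [0.588, -0.0874, 0.1351]
eef_rot: [-0.001, 0.673, 0.74, -0.001]
ft_force: [-0.6, 0.6, -3.0]
width: 0.0617
grasp_force: 25.0
```

```bash
python3 go.py .590 -.087 .137 5.5
python3 - <<'E'
from h import *
t=optics.camera("top");s=optics.camera("side");cv2.imwrite("pics/top1.png",t);cv2.imwrite("pics/side1.png",s)
r=lambda i,x0,y0,x1,y1,k:cv2.resize(i[y0:y1,x0:x1],None,fx=k,fy=k,interpolation=cv2.INTER_CUBIC)
a=r(t,245,112,335,182,6);b=r(s,265,140,365,230,5)
W=max(a.shape[1],b.shape[1]);
cv2.imwrite("pics/c5.png",cv2.resize(np.hstack([cv2.resize(a,(400,311)),cv2.resize(b,(400,360))[:311]]),None,fx=1,fy=1))
E
```

```text
5.2667 pos [ 0.588  -0.0874  0.1351] F [-0.6  0.6 -3. ] w 0.0617 25.0
shift [ 0.0016  0.0167 -0.0155] turn [-0.0004 -0.0002 -0.0002]
```

View pics/c5.png

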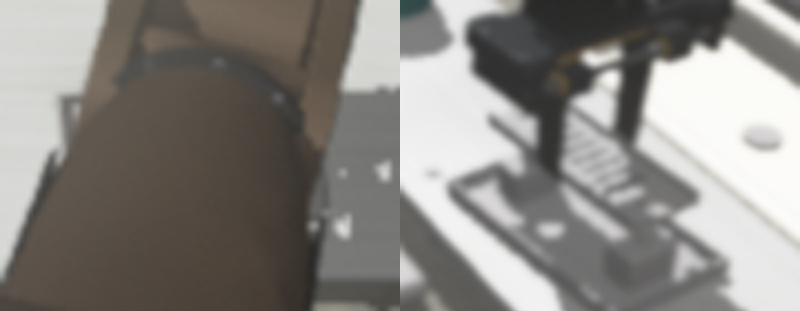

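The top camera is blocked by the arm. In the side crop the small hole shows at about (658,208), which is side pixel (329.5,192). I'll compare it with the pins as seen by the same camera.

Run:
```python
from h import *
ms=optics.camera_model("side"); s=cv2.imread("pics/side1.png")
c=cv2.cvtColor(cv2.resize(s[184:200,318:340],None,fx=8,fy=8,interpolation=cv2.INTER_CUBIC),6)
for th in (130,145,160,175):
  for k in cv2.findContours((c>th).astype(np.uint8),0,2)[0]:
    M=cv2.moments(k)
    if 60<M['m00']<2500: p=up((M['m10']/M['m00'],M['m01']/M['m00']),318,184); print(th,p.round(2),M['m00']/64,plane(ms,*p,.1155).round(4))
o=monitor.observe();Rc=rot(o['eef_rot']);q=Rc.apply([-.062,0,0])  # tool x = +tray y
print('pred hole',(o['position']+q).round(4),proj(ms,o['position']+q-[0,0,.0195]), 'tilt',Rc.apply([0,0,1]))
print('pred pin tip',proj(ms,[.5965,-.1487,.096]),proj(ms,[.584,-.0253,.096]))
```

```text
130 [330.59 197.87] 9.25 [ 0.5823 -0.1862  0.1155]
130 [319.32 197.4 ] 15.609375 [ 0.557  -0.1711  0.1155]
145 [330.71 197.84] 3.1640625 [ 0.5827 -0.1863  0.1155]
145 [319.07 197.5 ] 12.59375 [ 0.5561 -0.1711  0.1155]
145 [321.15 188.33] 24.0859375 [ 0.5853 -0.1391  0.1155]
145 [319.05 184.52] 6.328125 [ 0.5907 -0.1214  0.1155]
160 [318.82 197.56] 9.71875 [ 0.5554 -0.171   0.1155]
160 [329.17 192.01] 7.890625 [ 0.5947 -0.1631  0.1155]
160 [320.94 188.37] 17.1875 [ 0.5847 -0.139   0.1155]
160 [318.84 184.34] 4.40625 [ 0.5907 -0.1204  0.1155]
175 [318.58 197.41] 5.9140625 [ 0.5552 -0.1702  0.1155]
175 [329.15 191.99] 3.203125 [ 0.5947 -0.163   0.1155]
175 [337.07 194.43] 33.171875 [ 0.6069 -0.1816  0.1155]
175 [320.65 188.43] 10.578125 [ 0.5838 -0.1389  0.1155]
175 [337.72 184.88] 10.1796875 [ 0.6359 -0.1463  0.1155]
175 [318.45 184.17] 2.390625 [ 0.5903 -0.1193  0.1155]
pred hole [ 0.5943 -0.1486  0.1361] (np.float64(325.9277780145301), np.float64(188.9470664438489)) tilt [-1.21867216e-03  4.81585323e-04 -9.99999141e-01]
pred pin tip (np.float64(325.7604617322625), np.float64(194.81874571733317)) (np.float64(297.96594240305495), np.float64(174.09031361412346))
```

Run:
```python
from h import *
ms=optics.camera_model("side"); s=cv2.imread("pics/side1.png")
K=10;x0,y0=278,155
c=cv2.resize(s[y0:215,x0:352],None,fx=K,fy=K,interpolation=cv2.INTER_CUBIC)
o=monitor.observe();Rc=rot(o['eef_rot'])
for dx,dy,col in[(-.062,0,(0,0,255)),(.062,0,(0,0,255))]+[(k*.0122,0,(255,0,0)) for k in range(-3,4)]+[(a,b,(0,255,0)) for a in(-.08,.08) for b in(-.031,.031)]:
    dz=-.0168 if col!=(0,255,0) else -.0108
    p=np.array(proj(ms,o['position']+Rc.apply([dx,dy,0])+[0,0,dz]))
    q=(p-[x0,y0]+.5)*K-.5; cv2.circle(c,tuple(int(v) for v in q),3,col,-1)
cv2.imwrite("pics/c6.png",c)
```

```text
(no output)
```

View pics/c6.png

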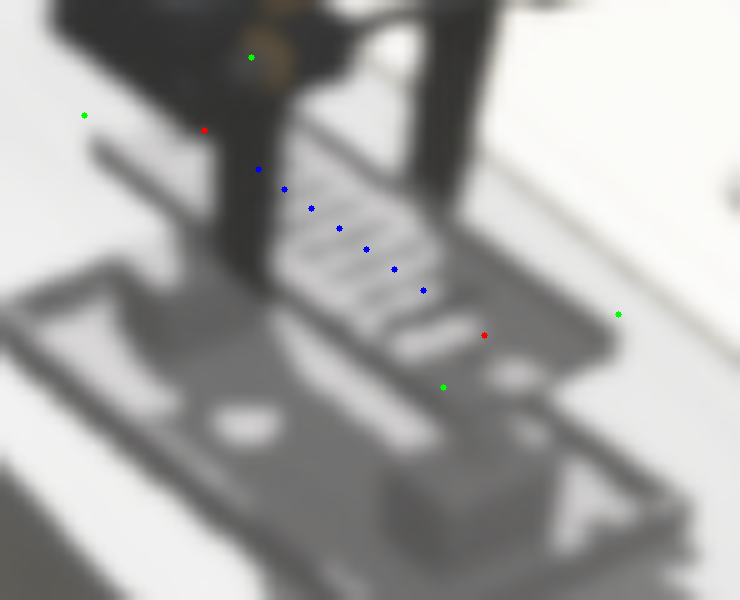

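The side view agrees with the tool-based prediction: the camera's 2.2–2.5 px vertical bias applies equally to the pins and the tray. I'll trim by 2 mm and descend carefully.

Request:
play_rows(
  series=[
    [[0,0.01,0.04,0,0,0],[0,0.018,0.08,0,0,0],[0,0.02,0.11,0,0,0],[0,0.02,0.125,0,0,0],[0,0.02,0.125,0,0,0],[0,0.02,0.125,0,0,0]],
  ],
)

```text
time_s: 5.87
position: [0.5912, -0.0872, 0.1216]
eef_rot: [-0.0, 0.672, 0.74, -0.0]
ft_force: [0.9, 0.0, -2.4]
width: 0.062
grasp_force: 25.0
```

Request:
play_rows(
  series=[
    [[0,0,0.01,0,0,0],[0,0,0.02,0,0,0],[0,0,0.03,0,0,0],[0,0,0.03,0,0,0],[0,0,0.03,0,0,0]],
  ],
)

```text
time_s: 6.28
position: [0.5912, -0.0873, 0.1181]
eef_rot: [-0.0, 0.672, 0.74, 0.0]
ft_force: [-0.8, -0.3, -2.8]
width: 0.0619
grasp_force: 25.0
```

```bash
python3 go.py .590 -.087 .1018 5.5
```

```text
6.2833 pos [ 0.5912 -0.0873  0.1181] F [-0.8 -0.3 -2.8] w 0.0619 25.0
shift [ 0.0035 -0.0099  0.1362] turn [-0. -0. -0.]
```

Request:
play_rows(
  series=[
    [[0,-0.003,0.008,0,0,0],[0,-0.003,0.016,0,0,0],[0,-0.003,0.025,0,0,0],[0,-0.003,0.025,0,0,0],[0,-0.003,0.025,0,0,0]],
  ],
)

```text
time_s: 6.7
position: [0.5909, -0.0873, 0.1151]
eef_rot: [-0.0, 0.672, 0.74, 0.0]
ft_force: [-0.7, 0.3, -2.9]
width: 0.0617
grasp_force: 25.0
```

Request:
play_rows(
  series=[
    [[0,0,0.008,0,0,0],[0,0,0.016,0,0,0],[0,0,0.025,0,0,0],[0,0,0.025,0,0,0],[0,0,0.025,0,0,0]],
  ],
)

```text
time_s: 7.12
position: [0.5907, -0.0869, 0.112]
eef_rot: [-0.0, 0.672, 0.74, 0.0]
ft_force: [-0.2, 4.7, -0.5]
width: 0.0617
grasp_force: 25.0
```

Request:
play_rows(
  series=[
    [[0.005,0,0,0,0,0],[0.01,0,0,0,0,0],[0.01,0,0.006,0,0,0],[0.01,0,0.012,0,0,0],[0.01,0,0.012,0,0,0]],
  ],
)

```text
time_s: 7.53
position: [0.5907, -0.0863, 0.1105]
eef_rot: [-0.0, 0.672, 0.74, -0.0]
ft_force: [-0.4, -0.1, -1.9]
width: 0.0617
grasp_force: 25.0
```

Contact is relieved, so I'll keep lowering.

Request:
play_rows(
  series=[
    [[0.003,0,0.008,0,0,0],[0.004,0,0.016,0,0,0],[0.004,0,0.025,0,0,0],[0.004,0,0.033,0,0,0],[0.004,0,0.033,0,0,0]],
  ],
)

```text
time_s: 7.95
position: [0.5907, -0.0857, 0.1065]
eef_rot: [-0.0, 0.672, 0.74, 0.0]
ft_force: [0.6, 0.2, -2.1]
width: 0.0615
grasp_force: 25.0
```

Clear. It should seat at a TCP height of about 0.102.

Request:
play_rows(
  series=[
    [[0,0,0.008,0,0,0],[0,0,0.016,0,0,0],[0,0,0.024,0,0,0],[0,0,0.03,0,0,0],[0,0,0.03,0,0,0]],
  ],
)

```text
time_s: 8.37
position: [0.5907, -0.0856, 0.103]
eef_rot: [-0.0, 0.672, 0.74, -0.0]
ft_force: [-0.1, 0.0, -2.7]
width: 0.0616
grasp_force: 25.0
```

Request:
play_rows(
  series=[
    [[0,0,0.005,0,0,0],[0,0,0.01,0,0,0],[0,0,0.01,0,0,0]],
  ],
)

```text
time_s: 8.62
position: [0.5908, -0.0856, 0.102]
eef_rot: [0.0, 0.672, 0.74, 0.0]
ft_force: [-0.4, 0.6, -1.4]
width: 0.0618
grasp_force: 25.0
```

Request:
play_rows(
  series=[
    [[0,0,0.004,0,0,0],[0,0,0.008,0,0,0],[0,0,0.008,0,0,0],[0,0,0.008,0,0,0]],
  ],
)

```text
time_s: 8.95
position: [0.5908, -0.0856, 0.1018]
eef_rot: [0.0, 0.672, 0.74, 0.0]
ft_force: [-2.4, 1.4, 6.9]
width: 0.0615
grasp_force: 25.0
```

Seated: about 9 N of support at the expected height. I'll release and lift.

Request:
play_rows(
  series=[
    [[0,0,0,0,0,0],[0,0,0,0,0,0],[0,0,0,0,0,0],[0,0,0,0,0,0],[0,0,0,0,0,0]],
  ],
  grip=0.55,
)

```text
time_s: 9.37
position: [0.5908, -0.0857, 0.101]
eef_rot: [-0.0, 0.672, 0.74, 0.0]
ft_force: [-0.2, 0.4, -0.2]
width: 0.0739
grasp_force: 0.0
```

Request:
play_rows(
  series=[
    [[0,0,-0.05,0,0,0],[0,0,-0.15,0,0,0],[0,0,-0.3,0,0,0],[0,0,-0.45,0,0,0],[0,0,-0.5,0,0,0]],
  ],
)

```text
time_s: 9.78
position: [0.5915, -0.0858, 0.1637]
eef_rot: [0.001, 0.672, 0.74, 0.001]
ft_force: [0.7, -0.3, 0.6]
width: 0.0736
grasp_force: 0.0
```

```bash
python3 go.py .431 -.180 .12 -23.4
```

```text
9.7833 pos [ 0.5915 -0.0858  0.1637] F [ 0.7 -0.3  0.6] w 0.0736 0.0
shift [-0.6526 -1.408   0.3601] turn [0.0005 0.     0.0803]
```

Request:
play_rows(
  series=[
    [[-0.1,-0.15,0,0,0,0.016],[-0.22,-0.36,0,0,0,0.032],[-0.35,-0.57,0,0,0,0.048],[-0.48,-0.78,0.05,0,0,0.064],[-0.6,-1,0.1,0,0,0.08],[-0.6,-1,0.1,0,0,0.0803]],
  ],
)

```text
time_s: 10.28
position: [0.4744, -0.1702, 0.1481]
eef_rot: [-0.001, 0.838, 0.545, -0.001]
ft_force: [1.1, -0.7, -0.3]
width: 0.0736
grasp_force: 0.0
```

```bash
python3 go.py .431 -.180 .065 -23.4
python3 - <<'E'
from h import *
t=optics.camera("top");s=optics.camera("side");cv2.imwrite("pics/top2.png",t);cv2.imwrite("pics/side2.png",s)
r=lambda i,x0,y0,x1,y1,k:cv2.resize(i[y0:y1,x0:x1],None,fx=k,fy=k,interpolation=cv2.INTER_CUBIC)
cv2.imwrite("pics/c7.png",np.hstack([r(t,250,115,330,180,5),r(s,270,160,350,225,5)]))
E
```

```text
10.2833 pos [ 0.4744 -0.1702  0.1481] F [ 1.1 -0.7 -0.3] w 0.0736 0.0
shift [-0.221  -0.2957  0.6931] turn [-0.0005  0.     -0.0013]
```

View pics/c7.png

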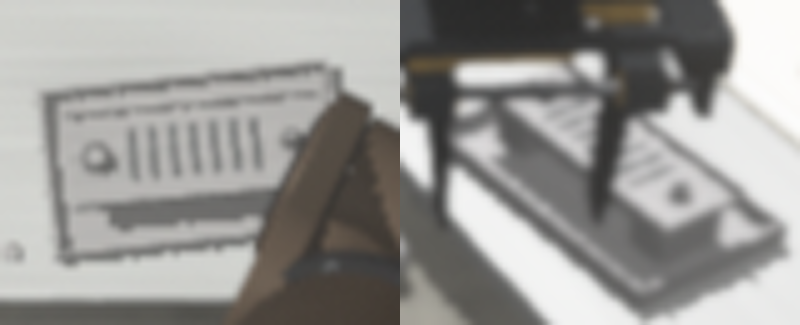

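The crop shows the tray level on both posts, with the thick pin in the left hole (100,158) and the thin pin in the right hole (292,138; side 680,192). On to the soap.

Request:
play_rows(
  series=[
    [[-0.1,-0.15,0.05,0,0,0],[-0.2,-0.28,0.15,0,0,0],[-0.22,-0.296,0.3,0,0,-0.001],[-0.22,-0.296,0.45,0,0,-0.001],[-0.22,-0.296,0.6,0,0,-0.001],[-0.22,-0.296,0.66,0,0,-0.001],[-0.22,-0.296,0.66,0,0,-0.001]],
  ],
  grip=0.4,
)

```text
time_s: 10.97
position: [0.4353, -0.1784, 0.0686]
eef_rot: [-0.001, 0.834, 0.552, -0.0]
ft_force: [-0.3, -0.4, -0.1]
width: 0.0666
grasp_force: 0.0
```

```bash
python3 go.py .431 -.180 .0335 -23.4
```

```text
10.9667 pos [ 0.4353 -0.1784  0.0686] F [-0.3 -0.4 -0.1] w 0.0666 0.0
shift [-0.0267 -0.0272  0.2926] turn [-0.0003 -0.0001  0.0012]
```

Request:
play_rows(
  series=[
    [[-0.015,-0.015,0.05,0,0,0],[-0.02,-0.025,0.12,0,0,0],[-0.02,-0.027,0.2,0,0,0.001],[-0.02,-0.027,0.26,0,0,0.001],[-0.02,-0.027,0.287,0,0,0.001],[-0.02,-0.027,0.287,0,0,0.001],[-0.02,-0.027,0.287,0,0,0.001]],
  ],
)

```text
time_s: 11.55
position: [0.4312, -0.1798, 0.0352]
eef_rot: [-0.0, 0.836, 0.549, -0.0]
ft_force: [-0.1, 0.3, 1.4]
width: 0.0663
grasp_force: 0.0
```

Request:
play_rows(
  series=[
    [[0,0,0,0,0,0],[0,0,0,0,0,0],[0,0,0,0,0,0],[0,0,0,0,0,0],[0,0,0,0,0,0],[0,0,0,0,0,0],[0,0,0,0,0,0],[0,0,0,0,0,0]],
  ],
  grip=-0.3,
  force=12,
)

```text
time_s: 12.22
position: [0.4313, -0.1799, 0.0356]
eef_rot: [0.0, 0.836, 0.549, 0.0]
ft_force: [-0.3, 0.6, 6.1]
width: 0.0419
grasp_force: 12.0
```

Request:
play_rows(
  series=[
    [[0,0,-0.05,0,0,0],[0,0,-0.15,0,0,0],[0,0,-0.3,0,0,0],[0,0,-0.5,0,0,0],[0,0,-0.75,0,0,0],[0,0,-0.95,0,0,0],[0,0,-1,0,0,0],[0,0,-1,0,0,0]],
  ],
)

```text
time_s: 12.88
position: [0.4315, -0.18, 0.1567]
eef_rot: [0.001, 0.836, 0.549, 0.001]
ft_force: [-1.0, -0.5, -1.7]
width: 0.0422
grasp_force: 12.0
```

```bash
python3 go.py .5907 -.0857 .152 5.5
```

```text
12.8833 pos [ 0.4315 -0.18    0.1567] F [-1.  -0.5 -1.7] w 0.0422 12.0
shift [1.2487 0.9052 0.0418] turn [ 0.0004  0.0002 -0.0803]
```

Request:
play_rows(
  series=[
    [[0.06,0.04,0,0,0,-0.01],[0.2,0.14,0,0,0,-0.022],[0.4,0.29,0,0,0,-0.036],[0.6,0.43,0,0,0,-0.05],[0.8,0.58,0,0,0,-0.065],[0.93,0.68,0,0,0,-0.08],[1,0.73,0,0,0,-0.0803],[1,0.73,0,0,0,-0.0803]],
  ],
)

```text
time_s: 13.55
position: [0.5598, -0.1036, 0.1536]
eef_rot: [-0.001, 0.673, 0.74, -0.0]
ft_force: [-1.5, 0.4, -2.0]
width: 0.0415
grasp_force: 12.0
```

```bash
python3 go.py .5907 -.0857 .145 5.5
```

```text
13.55 pos [ 0.5598 -0.1036  0.1536] F [-1.5  0.4 -2. ] w 0.0415 12.0
shift [0.1236 0.2709 0.0711] turn [-0.0003 -0.0002 -0.0002]
```

Request:
play_rows(
  series=[
    [[0.03,0.06,0,0,0,0],[0.07,0.15,0,0,0,0],[0.1,0.22,0.02,0,0,0],[0.12,0.26,0.06,0,0,0],[0.124,0.27,0.1,0,0,0],[0.124,0.27,0.1,0,0,0],[0.124,0.27,0.1,0,0,0]],
  ],
)

```text
time_s: 14.13
position: [0.5896, -0.0867, 0.1428]
eef_rot: [-0.001, 0.673, 0.74, -0.0]
ft_force: [0.5, -0.4, -2.6]
width: 0.0417
grasp_force: 12.0
```

```bash
python3 go.py .5907 -.0857 .1206 5.5
```

```text
14.1333 pos [ 0.5896 -0.0867  0.1428] F [ 0.5 -0.4 -2.6] w 0.0417 12.0
shift [0.0073 0.0097 0.1852] turn [-0.0002 -0.0001 -0.0001]
```

Pre-check passes, so I'll lower to about 3 mm above, then go slowly to contact.

Request:
play_rows(
  series=[
    [[0.005,0.005,0.03,0,0,0],[0.006,0.006,0.06,0,0,0],[0.006,0.006,0.09,0,0,0],[0.006,0.006,0.12,0,0,0],[0.006,0.006,0.14,0,0,0],[0.006,0.006,0.15,0,0,0],[0.006,0.006,0.15,0,0,0]],
  ],
)

```text
time_s: 14.72
position: [0.5906, -0.0859, 0.125]
eef_rot: [-0.0, 0.672, 0.74, -0.0]
ft_force: [0.2, 0.5, -0.6]
width: 0.042
grasp_force: 12.0
```

Request:
play_rows(
  series=[
    [[0,0,0.006,0,0,0],[0,0,0.012,0,0,0],[0,0,0.018,0,0,0],[0,0,0.018,0,0,0]],
  ],
)

```text
time_s: 15.05
position: [0.5907, -0.0858, 0.1232]
eef_rot: [-0.0, 0.672, 0.74, 0.0]
ft_force: [-0.8, -0.1, -1.7]
width: 0.0418
grasp_force: 12.0
```

Request:
play_rows(
  series=[
    [[0,0,0.005,0,0,0],[0,0,0.01,0,0,0],[0,0,0.014,0,0,0],[0,0,0.014,0,0,0],[0,0,0.014,0,0,0]],
  ],
)

```text
time_s: 15.47
position: [0.5907, -0.0859, 0.1215]
eef_rot: [-0.0, 0.672, 0.74, 0.0]
ft_force: [0.2, -0.0, -1.8]
width: 0.0421
grasp_force: 12.0
```

Request:
play_rows(
  series=[
    [[0,0,0.004,0,0,0],[0,0,0.008,0,0,0],[0,0,0.009,0,0,0],[0,0,0.009,0,0,0]],
  ],
)

```text
time_s: 15.8
position: [0.5907, -0.0858, 0.1206]
eef_rot: [0.0, 0.672, 0.74, 0.0]
ft_force: [-1.1, 0.5, 0.7]
width: 0.042
grasp_force: 12.0
```

Request:
play_rows(
  series=[
    [[0,0,0.003,0,0,0],[0,0,0.003,0,0,0],[0,0,0.003,0,0,0]],
  ],
)

```text
time_s: 16.05
position: [0.5907, -0.0859, 0.1206]
eef_rot: [0.0, 0.672, 0.74, 0.0]
ft_force: [-2.0, 0.7, 3.4]
width: 0.0418
grasp_force: 12.0
```

Soap is down, so I'll release it and retreat to the left with open fingers.

Request:
play_rows(
  series=[
    [[0,0,0,0,0,0],[0,0,0,0,0,0],[0,0,0,0,0,0],[0,0,0,0,0,0],[0,0,0,0,0,0]],
  ],
  grip=0.3,
)

```text
time_s: 16.47
position: [0.5907, -0.0859, 0.12]
eef_rot: [-0.0, 0.672, 0.74, 0.0]
ft_force: [0.3, 1.1, 0.1]
width: 0.0612
grasp_force: 0.0
```

Request:
play_rows(
  series=[
    [[0,0,-0.05,0,0,0],[0,0,-0.15,0,0,0],[0,0,-0.35,0,0,0],[0,0,-0.6,0,0,0],[0,0,-0.85,0,0,0],[0,0,-1,0,0,0]],
  ],
)

```text
time_s: 16.97
position: [0.5912, -0.086, 0.2436]
eef_rot: [0.001, 0.672, 0.74, 0.001]
ft_force: [0.5, 0.9, -0.2]
width: 0.0622
grasp_force: 0.0
```

Request:
play_rows(
  series=[
    [[0.05,-0.15,0,0,0,0],[0.2,-0.4,0,0,0,0],[0.4,-0.65,0,0,0,0],[0.6,-0.85,0,0,0,0],[0.8,-1,0,0,0,0],[1,-1,0,0,0,0]],
  ],
)

```text
time_s: 17.47
position: [0.4566, 0.0228, 0.2408]
eef_rot: [-0.0, 0.673, 0.74, -0.0]
ft_force: [1.5, -0.5, 1.0]
width: 0.062
grasp_force: 0.0
```

Request:
play_rows(
  series=[
    [[0.2,0,0,0,0,0],[0.4,0,0,0,0,0],[0.6,0,0,0,0,0],[0.8,0,0,0,0,0],[1,0,0,0,0,0],[1,0,0,0,0,0]],
  ],
)

```text
time_s: 17.97
position: [0.4478, 0.1443, 0.2406]
eef_rot: [-0.0, 0.672, 0.741, 0.0]
ft_force: [0.2, -0.5, -0.2]
width: 0.0619
grasp_force: 0.0
```

Run:
```python
from h import *
t=optics.camera("top");s=optics.camera("side");cv2.imwrite("pics/top3.png",t);cv2.imwrite("pics/side3.png",s)
r=lambda i,x0,y0,x1,y1,k:cv2.resize(i[y0:y1,x0:x1],None,fx=k,fy=k,interpolation=cv2.INTER_CUBIC)
cv2.imwrite("pics/c8.png",np.hstack([r(t,250,115,330,180,5),r(s,270,160,350,225,5)]))
```

```text
(no output)
```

View pics/c8.png

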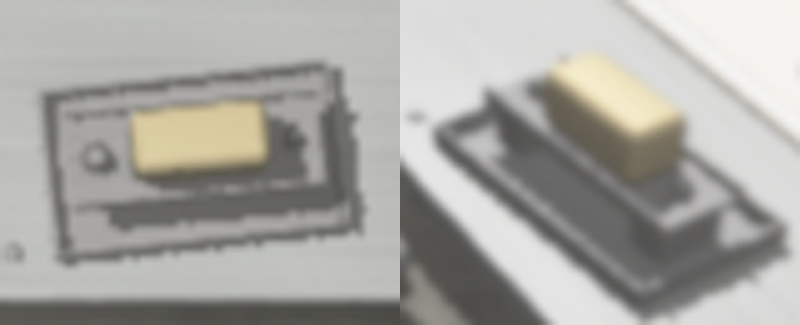

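The soap at (200,138) lies flat and lengthwise between the pins, inside the lips, and the tray is seated. Handing in.

```bash
python3 -c "
from station import arm; print(arm.sign_off())"
```

```text
the job is handed in; nothing more can be done
None
```

The tray rests on both posts with its big hole over the thick pin, the middle-sized soap lies flat and lengthwise between the pins and lips, and the job was handed in at about 18 s.

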